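# Clear a plate warmer and hold a surface probe on its test mark

## Robot

A 6-joint arm with a two-finger parallel gripper is mounted at the origin on the work surface. World frame = base frame: x ahead of the robot, y to its left, z up, the work surface at z = 0. Lengths are in m, angles in degrees, forces in N, time in s.
With the tool pointing down it reaches from about 0.35 to 0.875 m from the base axis. Payload 4.2 kg.
Tool frame: the origin (TCP) lies on the centre line of the jaws, within the pads' length; the fingertips stand tip_reach ahead of it and the grasp point (between the pads) is the TCP (tip_reach is the distance from the TCP to the fingertips, in m); z points along the fingers, y is the line along which they close (so a half turn about z gives the same grasp; the last joint's range is limited). The gripper opens to 87 mm and grips with 3 to 60 N. Pads are 19 mm wide; open, the fingers measure 117 mm over their backs; the gripper's body (75 mm by 190 mm) begins 51 mm behind the grasp point.
Start: joints at [79.332, 22.042, 0.453, 0, -68.411, -14.817], TCP at [0.269, 0.564, 0.242] pointing down, gripper open.
Joint ranges: [-179.83, 179.83], [-69.29, 118.12], [-61.27, 80.66], [-181.25, 117.63], [-171.15, -9.14], [-177.46, 177.46]. Speed limits (degrees/s): [159.86, 159.86, 180, 180, 180, 180].

## Interface

Orientations are given as a 3x3 rotation matrix whose columns are the frame's x, y, z axes.
In Python, from station import sense, capture, finish_job, tip_reach gives the robot as it stands.
- The arm moves only by the tool arm_command, never from a script. Its argument "deltas" is a list of rows, each a list of 7 numbers: the turn, a rotation vector about the tool's x, y, z in rad, then the shift along the tool's x, y, z in cm, then the closure, from -1 (fully open) to 1 (shut), so that 0 is half open. In form: [[rx, ry, rz, dx, dy, dz, hand], ...]. A call has 1 to 8 rows; each row is the pose to reach, as a shift and turn from the pose commanded when the call began, along the tool's axes at that moment; what a row does not reach only later rows make up. A row lasts 1/12 s, in which the tool goes at most 41.7 mm and 7.16 degrees, less where a joint would pass 70% of its speed; a pose out of reach is approached as far as the arm can. A call with a gripper value outside its range is refused whole. The fingers move at their own pace and stop on an object; the grip force is fixed at half the most. Time passes only in rows, so rows that repeat a pose let the fingers close. It gives the time, the measured TCP pose, the force, the opening and the grip force at its end, in the units of the state.
- sense(): the state, without advancing time (a new reading comes with each control period).
- capture(name): name is "scene" or "top" or "wrist"; returns a dict with "pixels" (420x560x3 uint8, blue, green, red), "fovy" (degrees; the focal length in pixels is half the picture's height over the tangent of half this angle, whatever the lens; pixels are square), "cx", "cy" (the principal point, pixels), "rvec" (rotation vector, rad) and "tvec" (3), from world to camera coordinates, as OpenCV has them. Camera axes: x right, y down, z forward; pixel columns grow to the right and rows downward; lengths in m; the calibration is good to about 2 mm. A picture is of the moment at which its call begins. There is no depth.
- finish_job(): hands the job in; it is judged then, once.
The state is a dict: "time_s": time; "joints": joint angles; "joint_velocities": joint speeds; "effort": joint torques, N m; "tcp_pos": TCP position; "ee_rot": TCP orientation; "wrist_force": force on the tool from outside, world axes, zero at the start; "moment": the same for the moment, N m; "gripper_width": opening from 0.0 (shut) to 1.0 (fully open); "gripper_force": force on a finger pad.
Only numpy, scipy, OpenCV 4.12 (cv2) and the standard library are available. Lean on these libraries where they do the work, as an engineer would, in place of code of your own. Each camera call takes 0.05 s, during which the arm holds its last target. There are 200 camera calls.

## Task

With the scraper block, sweep the three loose porcelain chips off the plate warmer's flat plate into the catch trough along its far edge, not touching the chips with the fingers, then stand the scraper back upright on the bench. Then take the surface probe out of its holder and hold its sprung tip gently on the plate inside the engraved ring, probe upright, broad faces of its handle parallel to the engraved line, with the tip pushed in about half its travel. Finish while still holding the probe there, without disturbing the tube rack, bottle and tip box.

Things in the scene. Friction and masses are not known exactly. Their poses are not given: they have to be found in the camera images.
- warmer: Fixed plate warmer. Origin on the bench under its plate's centre; z up. Flat bare aluminium plate 160 mm (x) by 130 mm (y), top 60 mm above the bench. White console, 48 mm high, on its -x side (towards the robot), out to x = -125 mm. Steel catch trough along the +x edge.
- trough (a point): Centre of the floor of the warmer's open catch trough, 18 mm above the bench; inside 56 mm (x) by 122 mm (y), walls 40 mm above the bench, lower than the plate, so that chips pushed over the plate's +x edge drop in. Axes as the warmer's.
- spot (a point): Centre of the engraved target on the plate's top surface: a dark flat ring (inner radius 12.5 mm, outer 15 mm) with a straight line 76 mm long in all, interrupted inside the ring. The line runs along this point's x axis; z is up. Its place and direction on the plate vary.
- chip0_mid (a point): Centre (half-way up) of a loose white porcelain chip, irregular, about 20 x 16 mm and 10 mm thick, 12 g, lying flat on the plate. All chips start at x = -20 to 52 mm and within y = -40 to 40 mm (their centres) in the warmer's frame.
- chip1_mid (a point): Centre (half-way up) of a loose white porcelain chip, irregular, about 20 x 16 mm and 10 mm thick, 12 g, lying flat on the plate. All chips start at x = -20 to 52 mm and within y = -40 to 40 mm (their centres) in the warmer's frame.
- chip2_mid (a point): Centre (half-way up) of a loose white porcelain chip, irregular, about 20 x 16 mm and 10 mm thick, 12 g, lying flat on the plate. All chips start at x = -20 to 52 mm and within y = -40 to 40 mm (their centres) in the warmer's frame.
- scraper_grip (a point): Grasp point of the grey scraper block, 52 mm above its underside; z up. It stands on the bench: foot 30 mm (x) by 120 mm (y), 25 mm high, whose long flat sides (facing +x, -x) do the sweeping; centred on it an upright grip 18 mm (x) by 60 mm (y), from 25 to 75 mm above the underside. About 180 g.
- holder: White probe holder, a fixed block 80 x 80 mm and 66 mm high with an upright through hole 19 mm in diameter at its centre. Origin under its centre; z up.
- probe_grip (a point): Centre of the probe's flat white handle, 40 mm wide (x), 16 mm thick (y), 62 mm high (z, away from the tip); broad faces to +y and -y. Below this point: black collar, 36 mm wide, at 31 to 39 mm; barrel, 14 mm wide, at 39 to 77 mm; free tip's end at 99 mm. It stands upright in the holder, resting on the collar, the lower 60 mm in the hole: lift it straight out. 120 g.
- probe_tip (a point): End (centre of the flat end face) of the probe's sprung steel tip, a pin 8 mm in diameter that stands 22 mm out of the barrel when free.
- plunger (a joint): How far the sprung tip is pushed into the barrel: 0 m free, 0.014 m fully in. Spring 0.8 N to start, 3.6 N at half travel, 6.4 N fully in.
- tuberack: Bystander: white rack with eight capped tubes, 52 x 94 mm, 94 mm high, loose. Origin under its centre.
- reagent: Bystander: amber bottle, 60 mm in diameter, 120 mm high, loose. Origin under its centre.
- tipbox: Bystander: grey box with clear lid, 84 x 124 mm, 62 mm high, loose. Origin under its centre.
Not all that is in view belongs to the job. What is shaped like the part that bears scraper_grip but green is not meant.

How it is judged:
By the outcome, as a careful person would: the job done as asked, in the order asked, and still so for the second after the job is handed in, while the arm keeps its last pose, push and grip.
It also fails if it takes over 64 s, if anything falls off the work surface, if the arm or the gripper's body presses on something with over 40 N, if the wrist force passes 120 N, or if a joint passes its speed limit or range.

## Working session

There is one attempt and no reset: what is moved stays moved. The work goes in short steps, Python scripts to look and compute and a tool call to move; the robot and the scene stay as the last step left them, time stands still between calls to the robot, and variables do not carry over. Pictures are saved under pics/ and viewed, at most 11 in all, crops included, and the job is handed in when it is done.

Besides the shell and the picture viewer there is one more tool, called after ">>>" in YAML: its name, and indented under it one key for each argument. arm_command: Moves the arm, as the interface text tells. Its arguments: {"type":"object","properties":{"deltas":{"type":"array"}},"required":["deltas"]}

```bash
ls; mkdir -p pics
cat > h.py <<'E'
import numpy as np, cv2
from station import sense, capture, finish_job, tip_reach
def cam(n):
    c=capture(n); im=np.ascontiguousarray(c["pixels"]); R=cv2.Rodrigues(np.array(c["rvec"],float))[0]
    f=im.shape[0]/2/np.tan(np.radians(c["fovy"])/2)
    return dict(im=im,R=R,t=np.array(c["tvec"],float).ravel(),f=f,cx=c["cx"],cy=c["cy"])
def ray(c,u,v):
    d=c["R"].T@np.array([(u-c["cx"])/c["f"],(v-c["cy"])/c["f"],1.]); return -c["R"].T@c["t"],d
def onz(c,u,v,z):
    o,d=ray(c,u,v); return o+d*(z-o[2])/d[2]
def proj(c,p):
    q=c["R"]@np.asarray(p,float)+c["t"]; return np.array([c["f"]*q[0]/q[2]+c["cx"],c["f"]*q[1]/q[2]+c["cy"]])
E
python3 - <<'E'
from h import *
s=sense(); print({k:np.round(v,3).tolist() for k,v in s.items()}, tip_reach if not callable(tip_reach) else tip_reach())
for n in("scene","top","wrist"):
    c=cam(n); cv2.imwrite(f"pics/{n}0.png",c["im"]); print(n,c["f"],c["cx"],c["cy"],-c["R"].T@c["t"],c["R"][2])
E
```

```text
pics
{'time_s': 0.0, 'joints': [79.335, 22.09, 0.379, -0.031, -68.411, -14.817], 'joint_velocities': [0.065, -0.006, 0.011, 0.004, 0.136, 0.001], 'effort': [-0.0, -39.067, 18.741, 4.22, 0.011, -0.0], 'tcp_pos': [0.269, 0.564, 0.24], 'ee_rot': [[0.903, -0.43, -0.001], [-0.43, -0.903, -0.002], [0.0, 0.002, -1.0]], 'wrist_force': [0.347, 0.013, 0.082], 'moment': [-0.036, -0.028, 0.015], 'gripper_force': 0.0, 'gripper_width': 0.999} 0.019
scene 382.01149354678 274.2551557567698 216.51690916060647 [ 0.97641805 -0.1845537   0.95586571] [-0.42234093  0.25143622 -0.87086622]
top 500.79193630443905 276.75800536101855 211.91855977215076 [0.40859194 0.05540089 1.20822287] [ 0.14390068  0.00720738 -0.98956589]
wrist 315.8976935847705 279.77641419774096 204.96775401821904 [0.34109257 0.53108224 0.3844681 ] [-0.26453447  0.12396305 -0.9563758 ]
```

View pics/top0.png

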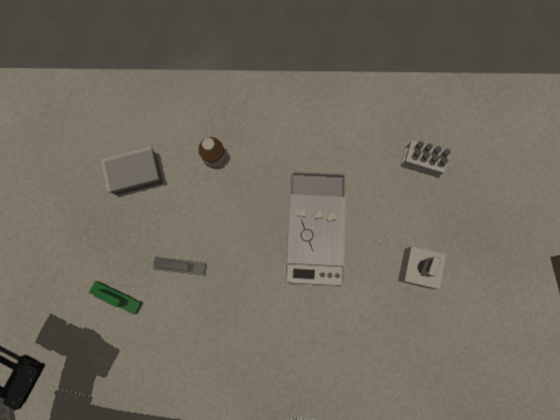

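View pics/scene0.png

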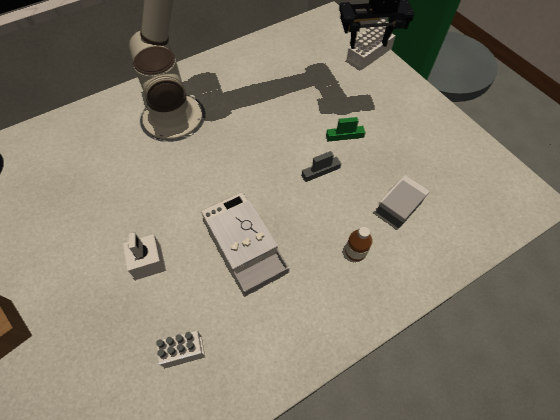

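The top view has +x up and +y left. It shows the warmer near (317,228), chips near (301,213), (319,215) and (332,217), the ring near (307,236), the grey scraper near (180,266) and the holder and probe near (427,266). The green decoy is at (116,297), and the bystanders (tip box, bottle, rack) lie farther out.

Run:
```python
from h import *
t=cam("top"); s=cam("scene")
def crop(im,x0,y0,w,h,W,H): return cv2.resize(im[y0:y0+h,x0:x0+w],(W,H),interpolation=cv2.INTER_CUBIC)
m=np.vstack([np.hstack([crop(t["im"],280,165,75,125,300,500)[:300],crop(t["im"],140,245,80,48,500,300)]),
 np.hstack([crop(t["im"],390,235,66,66,300,300),crop(s["im"],195,185,100,110,273,300),crop(s["im"],115,220,60,79,227,300)])])
cv2.imwrite("pics/m1.png",m)
hsv=cv2.cvtColor(t["im"],cv2.COLOR_BGR2HSV)
for (x,y) in [(180,266),(160,264),(200,268),(180,285),(317,225),(301,213),(307,236),(410,280),(432,262),(425,268)]: print((x,y),hsv[y,x],end=' ')
```

```text
(180, 266) [25 33 86] (160, 264) [21 32 80] (200, 268) [23 36 92] (180, 285) [ 20  43 126] (317, 225) [ 16  28 135] (301, 213) [ 21  45 147] (307, 236) [ 16  28 137] (410, 280) [ 18  40 147] (432, 262) [ 17  42 108] (425, 268) [16 41 69]
```

View pics/m1.png

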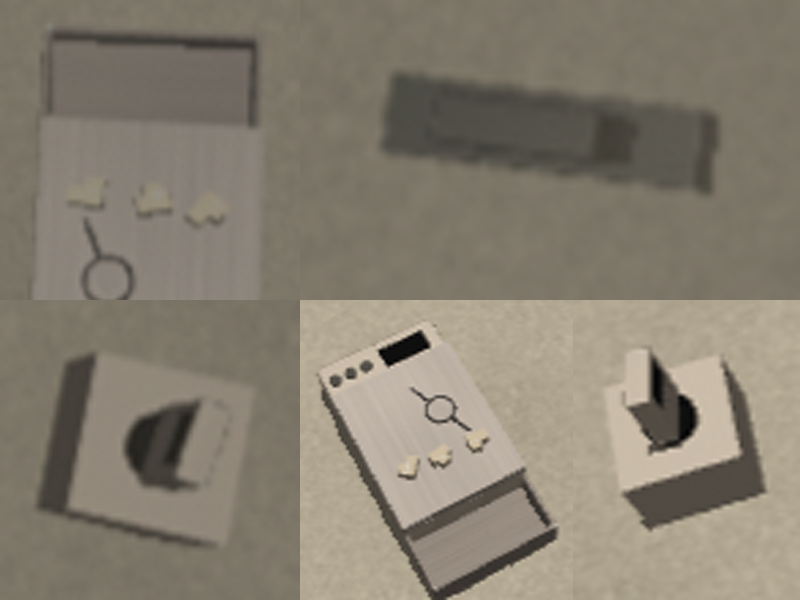

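The mosaic shows the plate's +x edge running from top pixel (290,194.3) to (345.7,196.7), and the scraper foot spanning about (155,256) to (204,275). The holder's top face corners are near (411,246), (447,254), (439,289) and (404,282), with the handle's top on the right, leaning out in perspective.

```bash
cat >> h.py <<'E'
def hd(a,b): d=b-a; return np.degrees(np.arctan2(d[1],d[0]))
def T(p,q,R=None,yaw=None,rows=True):
    """delta from the current pose to TCP p with tool y-axis heading yaw (deg, mod 180), tool down -> cm in tool axes, rad"""
    s=sense(); R0=np.array(s["ee_rot"]); d=R0.T@(np.array(p)-np.array(s["tcp_pos"]))*100
    return d
E
python3 - <<'E'
from h import *
t=cam("top"); s=cam("scene")
A=lambda x,y:(280+x/4,165+y/4); S=lambda x,y:(140+(x-300)/6.25,245+y/6.25); H=lambda x,y:(390+x/4.545,235+(y-300)/4.545)
SC=lambda x,y:(195+(x-300)/2.73,185+(y-300)/2.73)
P=lambda c,q,z:onz(c,*q,z)
a,b=P(t,A(40,117),.06),P(t,A(263,127),.06); print("plate+x edge",a,b,np.linalg.norm(a-b),hd(a,b))
for n,q in [("c0",A(88,193)),("c1",A(154,200)),("c2",A(207,208))]: print(n,P(t,q,.065))
for n,q in [("c0",SC(477,440)),("c1",SC(441,455)),("c2",SC(409,467))]: print(n,"scene",P(s,q,.065))
print("ring",P(t,A(108,278),.06),P(s,SC(441,409),.06))
l1,l2=P(s,SC(412,388),.06),P(s,SC(468,430),.06); print("line",l1,l2,np.linalg.norm(l1-l2),hd(l1,l2))
l1,l2=P(t,A(86,220),.06),P(t,(312,250),.06); print("line",l1,l2,np.linalg.norm(l1-l2),hd(l1,l2))
p=[P(s,SC(*q),.06) for q in [(527,466),(404,528)]]; print("edge scene",p,np.linalg.norm(p[0]-p[1]),hd(*p))
f=[P(t,S(*q),.025) for q in [(395,72),(383,150),(697,187),(703,112)]]
print("scr",np.mean(f,0),[np.linalg.norm(f[i]-f[i-1]).round(4) for i in range(4)],hd(f[0],f[3]),hd(f[1],f[2]))
g=[P(t,H(*q),.066) for q in [(95,352),(258,388),(222,545),(65,512)]]
print("hold",np.mean(g,0),[np.linalg.norm(g[i]-g[i-1]).round(4) for i in range(4)],hd(g[0],g[1]),hd(g[3],g[2]))
k=[P(t,H(*q),.066+.070) for q in [(197,400),(233,408),(213,487),(177,478)]]
print("handle top",np.mean(k,0),[np.linalg.norm(k[i]-k[i-1]).round(4) for i in range(4)],hd(k[0],k[3]))
E
```

```text
plate+x edge [0.61752886 0.03349109 0.06      ] [ 0.61324661 -0.09618679  0.06      ] 0.1297485620521464 -91.89134408636225
c0 [0.57247532 0.00549696 0.065     ]
c1 [ 0.5688864  -0.03252838  0.065     ]
c2 [ 0.5646261 -0.063023   0.065    ]
c0 scene [0.57496368 0.00985937 0.065     ]
c1 scene [ 0.57068743 -0.02714814  0.065     ]
c2 scene [ 0.56572835 -0.05891665  0.065     ]
ring [ 0.52394326 -0.00653091  0.06      ] [ 0.52516984 -0.00180565  0.06      ]
line [ 0.48964536 -0.01456525  0.06      ] [0.55887396 0.00902468 0.06      ] 0.0731374289220552 18.816753193409692
line [0.55742029 0.00633561 0.06      ] [ 0.48844377 -0.0181512   0.06      ] 0.07319400951975169 -160.4550281669849
edge scene [array([0.62123277, 0.03725526, 0.06      ]), array([ 0.61508821, -0.0916365 ,  0.06      ])] 0.12903813294836658 -92.72935492305315
scr [0.44955226 0.29210324 0.025     ] [np.float64(0.1177), np.float64(0.0295), np.float64(0.1193), np.float64(0.0281)] -96.58368055407341 -95.88127740033754
hold [ 0.45121858 -0.27413133  0.066     ] [np.float64(0.0815), np.float64(0.0827), np.float64(0.0805), np.float64(0.0787)] -101.83052720346616 -101.09255657528254
handle top [ 0.45153165 -0.27504943  0.136     ] [np.float64(0.0379), np.float64(0.0171), np.float64(0.0384), np.float64(0.0171)] 163.98869906955989
```

```bash
cat >> h.py <<'E'
from scipy.spatial.transform import Rotation as Ro
def to(p,h):
    """total row from the measured pose to TCP p, tool down, tool x heading h deg"""
    s=sense(); R0=np.array(s["ee_rot"]); a=np.radians(h)
    R1=np.array([[np.cos(a),np.sin(a),0],[np.sin(a),-np.cos(a),0],[0,0,-1.]])
    rv=Ro.from_matrix(R0.T@R1).as_rotvec(); d=R0.T@(np.array(p)-np.array(s["tcp_pos"]))*100
    print("row",np.round(rv,4).tolist(),np.round(d,2).tolist(),"rows>=",round(max(np.degrees(np.linalg.norm(rv))/7.16,np.linalg.norm(d)/4.17),1),"tcp",np.round(s["tcp_pos"],4),"t",s["time_s"])
E
python3 -c "
from h import *
to([.451,.294,.19],-96.2)"
```

```text
row [0.0004, -0.0003, 1.2342] [28.07, 16.54, 5.14] rows>= 9.9 tcp [0.2688 0.5641 0.2413] t 0.35
```

>>> arm_command:
  deltas:
    - [0,0,0.12,3.5,2,0,-1]
    - [0,0,0.24,7,4,0,-1]
    - [0,0,0.36,10.5,6.2,1,-1]
    - [0,0,0.48,14,8.2,2,-1]
    - [0,0,0.6,17.5,10.3,3,-1]
    - [0,0,0.72,21,12.4,4,-1]
    - [0,0,0.84,24.5,14.5,5.1,-1]
    - [0,0,0.96,28.1,16.5,5.1,-1]

```text
time_s: 1.02
tcp_pos: [0.4502, 0.293, 0.1887]
ee_rot: [[0.16, -0.987, -0.003], [-0.987, -0.16, -0.002], [0.002, 0.003, -1.0]]
wrist_force: [0.9, 0.8, -0.4]
gripper_width: 1.001
gripper_force: 0.0
```

>>> arm_command:
  deltas:
    - [0,0,0.12,0,0,0,-1]
    - [0,0,0.24,0,0,0,-1]
    - [0,0,0.275,0,0,0,-1]
    - [0,0,0.275,0,0,0,-1]

```text
time_s: 1.35
tcp_pos: [0.4509, 0.2951, 0.1906]
ee_rot: [[-0.11, -0.994, 0.0], [-0.994, 0.11, 0.0], [-0.0, -0.0, -1.0]]
wrist_force: [0.6, -0.3, -0.5]
gripper_width: 1.003
gripper_force: 0.0
```

Run:
```python
from h import *
to([.451,.294,.19],-96.2)
c=cam("wrist"); cv2.imwrite("pics/w1.png",c["im"]); print(proj(c,[.451,.294,.025]),proj(c,[.451,.294,.075]))
```

```text
row [-0.0, 0.0001, -0.0023] [0.11, -0.02, 0.06] rows>= 0.0 tcp [0.4509 0.2951 0.1906] t 1.35
[279.04868054 188.98543461] [278.91363365 203.21221562]
```

View pics/w1.png

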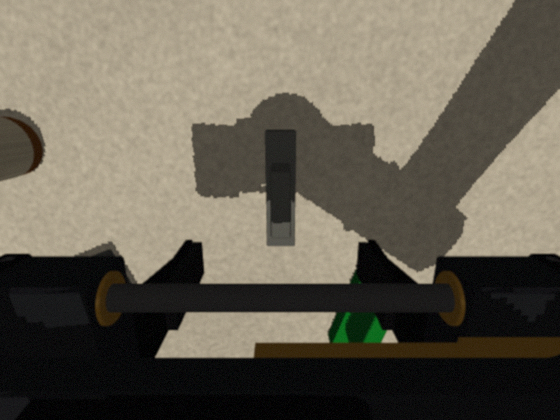

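The wrist view shows the grey scraper between the fingers, its foot spanning u 265–296 and v 129–245. It is nearly aligned with the tool axis; the green decoy sits behind, under the body.

Run:
```python
from h import *
c=cam("wrist"); g=cv2.cvtColor(c["im"],cv2.COLOR_BGR2GRAY)
for v in (135,150,220,235,240): print(v,g[v,258:304].tolist()[::1])
f=[onz(c,u,v,.025) for u,v in [(265.5,129.5),(296,129.5),(266.5,245),(295,245)]]
print(np.round(f,4),np.mean(f,0),np.linalg.norm(f[0]-f[2]),np.linalg.norm(f[0]-f[1]),hd(f[2],f[0]),hd(f[3],f[1]))
```

```text
135 [72, 74, 72, 74, 75, 75, 62, 46, 37, 39, 37, 37, 38, 37, 39, 40, 38, 39, 36, 34, 37, 41, 40, 37, 35, 38, 36, 38, 39, 36, 36, 38, 36, 35, 35, 36, 34, 45, 65, 73, 79, 78, 74, 76, 75, 74]
150 [76, 75, 72, 72, 72, 71, 65, 51, 42, 39, 38, 37, 36, 38, 37, 39, 41, 39, 38, 37, 38, 38, 39, 37, 36, 35, 37, 38, 33, 39, 33, 37, 35, 38, 34, 41, 41, 42, 63, 77, 75, 77, 76, 74, 75, 74]
220 [165, 164, 163, 164, 170, 170, 173, 165, 126, 94, 88, 83, 58, 39, 35, 35, 35, 35, 36, 34, 34, 27, 32, 34, 37, 36, 30, 37, 32, 31, 32, 36, 47, 73, 89, 85, 101, 137, 159, 161, 163, 162, 163, 167, 166, 166]
235 [164, 164, 164, 161, 160, 160, 165, 159, 125, 93, 87, 82, 70, 68, 79, 85, 87, 83, 81, 85, 84, 84, 87, 82, 83, 81, 82, 82, 84, 83, 78, 73, 72, 82, 84, 89, 111, 150, 163, 165, 165, 165, 168, 167, 166, 164]
240 [162, 165, 167, 163, 166, 165, 167, 157, 123, 89, 90, 84, 85, 87, 87, 84, 85, 84, 85, 84, 86, 84, 82, 82, 86, 86, 86, 85, 89, 84, 84, 86, 86, 83, 82, 86, 106, 144, 163, 166, 168, 167, 166, 171, 169, 167]
[[0.4574 0.2347 0.025 ]
 [0.4284 0.2379 0.025 ]
 [0.4708 0.354  0.025 ]
 [0.4406 0.3572 0.025 ]] [0.44932221 0.29594805 0.025     ] 0.11997310955851447 0.029122077229139755 -96.4428527642229 -95.84335944539649
```

>>> arm_command:
  deltas:
    - [0,0,0,-0.05,0.15,3.5,-1]
    - [0,0,0,-0.05,0.15,7.5,-1]
    - [0,0,0,-0.05,0.15,11,-1]
    - [0,0,0,-0.05,0.15,13,-1]
    - [0,0,0,-0.05,0.15,13.8,-1]
    - [0,0,0,-0.05,0.15,13.8,0.3]
    - [0,0,0,-0.05,0.15,13.8,1]
    - [0,0,0,-0.05,0.15,13.8,1]

```text
time_s: 2.12
tcp_pos: [0.4502, 0.2974, 0.0543]
ee_rot: [[-0.108, -0.994, 0.003], [-0.994, 0.108, 0.003], [-0.003, -0.002, -1.0]]
wrist_force: [0.4, -0.2, 0.0]
gripper_width: 0.85
gripper_force: 0.0
```

>>> arm_command:
  deltas:
    - [0,0,0,0,0,0,1]
    - [0,0,0,0,0,0,1]
    - [0,0,0,0,0,0,1]
    - [0,0,0,0,0,0,1]

```text
time_s: 2.45
tcp_pos: [0.4495, 0.2964, 0.0533]
ee_rot: [[-0.109, -0.994, 0.001], [-0.994, 0.109, 0.001], [-0.001, -0.001, -1.0]]
wrist_force: [-0.5, 0.6, 0.6]
gripper_width: 0.558
gripper_force: 0.0
```

>>> arm_command:
  deltas:
    - [0,0,0,0,0,0,1]
    - [0,0,0,0,0,0,1]
    - [0,0,0,0,0,0,1]
    - [0,0,0,0,0,0,1]
    - [0,0,0,0,0,0,1]
    - [0,0,0,0,0,0,1]
    - [0,0,0,0,0,0,1]
    - [0,0,0,0,0,0,1]

```text
time_s: 3.12
tcp_pos: [0.4493, 0.2963, 0.0525]
ee_rot: [[-0.109, -0.994, 0.0], [-0.994, 0.109, 0.0], [-0.0, -0.0, -1.0]]
wrist_force: [0.2, -0.5, -1.2]
gripper_width: 0.202
gripper_force: 30.0
```

>>> arm_command:
  deltas:
    - [0,0,0,0,0,-2,1]
    - [0,0,0,0,0,-5,1]
    - [0,0,0,0,0,-8.5,1]
    - [0,0,0,0,0,-12,1]
    - [0,0,0,0,0,-13.5,1]
    - [0,0,0,0,0,-13.5,1]

```text
time_s: 3.62
tcp_pos: [0.4508, 0.2977, 0.1919]
ee_rot: [[-0.108, -0.994, 0.006], [-0.994, 0.108, 0.006], [-0.007, -0.005, -1.0]]
wrist_force: [-0.3, 0.1, -1.6]
gripper_width: 0.206
gripper_force: 30.0
```

```bash
python3 -c "
from h import *
to([.5125,-.0235,.155],-92.3)"
```

```text
row [-0.0057, 0.0067, -0.0683] [31.29, -9.59, 3.53] rows>= 7.9 tcp [0.4508 0.2977 0.1919] t 3.6167
```

>>> arm_command:
  deltas:
    - [0,0,-0.01,3,-1,0,1]
    - [0,0,-0.02,7,-2.2,0,1]
    - [0,0,-0.03,11,-3.5,0,1]
    - [0,0,-0.04,15,-4.7,0,1]
    - [0,0,-0.05,19,-6,0,1]
    - [0,0,-0.06,23,-7.2,1,1]
    - [0,0,-0.068,27,-8.5,2,1]
    - [0,0,-0.068,30,-9.4,3,1]

```text
time_s: 4.28
tcp_pos: [0.509, -0.0146, 0.1559]
ee_rot: [[-0.042, -0.999, -0.002], [-0.999, 0.042, -0.0], [0.0, 0.002, -1.0]]
wrist_force: [0.2, -0.7, -2.2]
gripper_width: 0.203
gripper_force: 30.0
```

>>> arm_command:
  deltas:
    - [0,0,0,1.1,-0.4,0.3,1]
    - [0,0,0,1.1,-0.4,0.3,1]
    - [0,0,0,1.1,-0.4,0.3,1]
    - [0,0,0,1.1,-0.4,0.3,1]

```text
time_s: 4.62
tcp_pos: [0.5133, -0.0227, 0.1541]
ee_rot: [[-0.04, -0.999, -0.001], [-0.999, 0.04, 0.0], [-0.0, 0.001, -1.0]]
wrist_force: [-0.1, 0.3, -1.5]
gripper_width: 0.204
gripper_force: 30.0
```

Run:
```python
from h import *
to([.5125,-.0235,.1137],-92.3)
out=[]
for n in("top","scene"):
    c=cam(n); x,y=(275,160) if n=="top" else (185,175); out.append(cv2.resize(c["im"][y:y+130,x:x+87],(400,598),interpolation=cv2.INTER_CUBIC))
cv2.imwrite("pics/m2.png",np.hstack(out))
```

```text
row [0.0009, 0.0, -0.0003] [0.09, 0.08, 4.04] rows>= 1.0 tcp [ 0.5133 -0.0227  0.1541] t 4.6167
```

View pics/m2.png

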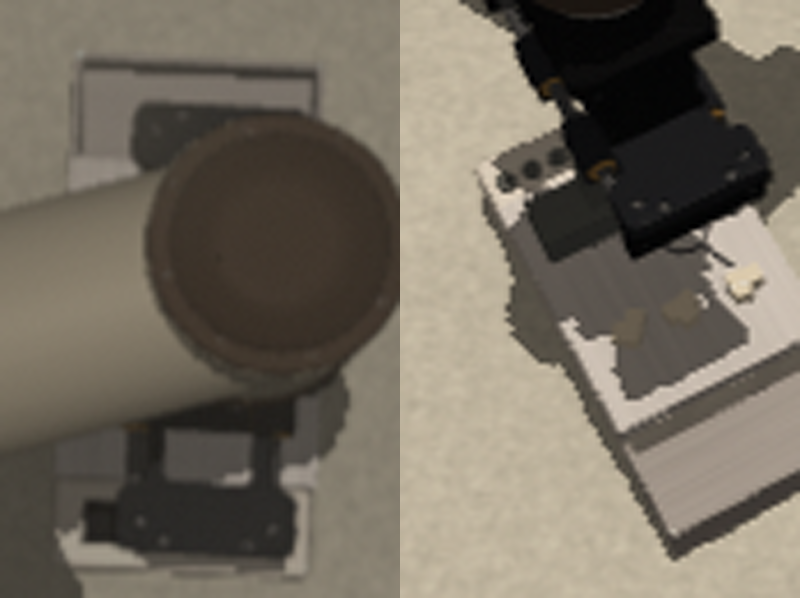

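The scene view (right half) shows the scraper above the plate's -x half, its -y end at crop (560,215). The three chips lie clear ahead of it at (630,325), (685,305) and (745,280).

>>> arm_command:
  deltas:
    - [0,0,0,0.08,0.08,1.5,1]
    - [0,0,0,0.08,0.08,2.8,1]
    - [0,0,0,0.08,0.08,3.5,1]
    - [0,0,0,0.08,0.08,3.8,1]
    - [0,0,0,0.08,0.08,3.9,1]
    - [0,0,0,0.08,0.08,3.9,1]
    - [0,0,0,0.08,0.08,3.9,1]

```text
time_s: 5.3
tcp_pos: [0.5133, -0.0238, 0.1162]
ee_rot: [[-0.04, -0.999, 0.001], [-0.999, 0.04, 0.0], [-0.0, -0.001, -1.0]]
wrist_force: [-0.6, -0.5, -1.1]
gripper_width: 0.208
gripper_force: 30.0
```

>>> arm_command:
  deltas:
    - [0,0,0,0,0,0.15,1]
    - [0,0,0,0,0,0.2,1]
    - [0,0,0,0,-0.5,0.2,1]
    - [0,0,0,0,-1,0.2,1]
    - [0,0,0,0,-1.5,0.2,1]

```text
time_s: 5.72
tcp_pos: [0.5286, -0.0248, 0.1138]
ee_rot: [[-0.041, -0.999, 0.001], [-0.999, 0.041, 0.0], [-0.0, -0.001, -1.0]]
wrist_force: [0.3, 0.2, -1.7]
gripper_width: 0.21
gripper_force: 30.0
```

>>> arm_command:
  deltas:
    - [0,0,0,0,-0.5,0,1]
    - [0,0,0,0,-1,0,1]
    - [0,0,0,0,-1.5,0,1]
    - [0,0,0,0,-2,0,1]
    - [0,0,0,0,-2.5,0,1]
    - [0,0,0,0,-3,0,1]
    - [0,0,0,0,-3.5,0,1]
    - [0,0,0,0,-4,0,1]

```text
time_s: 6.38
tcp_pos: [0.5682, -0.0264, 0.1135]
ee_rot: [[-0.041, -0.999, -0.0], [-0.999, 0.041, -0.0], [0.0, 0.0, -1.0]]
wrist_force: [-0.5, 0.6, -0.9]
gripper_width: 0.203
gripper_force: 30.0
```

>>> arm_command:
  deltas:
    - [0,0,0,0,-0.5,0,1]
    - [0,0,0,0,-1,0,1]
    - [0,0,0,0,-1.5,0,1]
    - [0,0,0,0,-2,0,1]
    - [0,0,0,0,-2.5,0,1]
    - [0,0,0,0,-3,0,1]
    - [0,0,0,0,-3.5,0,1]
    - [0,0,0,0,-4,0,1]

```text
time_s: 7.05
tcp_pos: [0.6083, -0.028, 0.1136]
ee_rot: [[-0.041, -0.999, 0.0], [-0.999, 0.041, 0.0], [-0.0, -0.0, -1.0]]
wrist_force: [0.9, 0.5, -1.4]
gripper_width: 0.205
gripper_force: 30.0
```

>>> arm_command:
  deltas:
    - [0,0,0,0,-0.5,0,1]
    - [0,0,0,0,-1,0,1]
    - [0,0,0,0,-1.4,0,1]
    - [0,0,0,0,-1.4,0,1]
    - [0,0,0,0,-1.4,0,1]

```text
time_s: 7.47
tcp_pos: [0.6217, -0.0286, 0.1134]
ee_rot: [[-0.041, -0.999, -0.0], [-0.999, 0.041, -0.0], [0.0, 0.0, -1.0]]
wrist_force: [-0.4, -0.3, -0.5]
gripper_width: 0.204
gripper_force: 30.0
```

>>> arm_command:
  deltas:
    - [0,0,0,0,0,-2.5,1]
    - [0,0,0,0,0,-6,1]
    - [0,0,0.01,-2.5,1.5,-7,1]
    - [0,0,0.02,-6,3.5,-7,1]
    - [0,0,0.03,-9.5,5.5,-7,1]
    - [0,0,0.04,-13,7.6,-7,1]
    - [0,0,0.05,-16.5,9.6,-7,1]
    - [0,0,0.06,-20,11.7,-7,1]

```text
time_s: 8.13
tcp_pos: [0.5116, 0.1773, 0.1839]
ee_rot: [[-0.102, -0.995, 0.0], [-0.995, 0.102, 0.0], [-0.0, -0.0, -1.0]]
wrist_force: [0.2, 0.1, -2.1]
gripper_width: 0.205
gripper_force: 30.0
```

>>> arm_command:
  deltas:
    - [0,0,0.008,-4,2,0,1]
    - [0,0,0.008,-7.5,4.2,0,1]
    - [0,0,0.008,-10.5,6,0,1]
    - [0,0,0.008,-12,6.1,0,1]
    - [0,0,0.008,-12,6.1,0,1]

```text
time_s: 8.55
tcp_pos: [0.4638, 0.3048, 0.1839]
ee_rot: [[-0.104, -0.995, 0.001], [-0.995, 0.104, 0.001], [-0.001, -0.001, -1.0]]
wrist_force: [0.6, -0.9, -1.1]
gripper_width: 0.201
gripper_force: 30.0
```

Run:
```python
from h import *
to([.4493,.2963,.0555],-96.2)
out=[]
for n in("top","scene"):
    c=cam(n); np.save(f"{n}2.npy",c["im"]); x,y=(275,160) if n=="top" else (195,180); out.append(cv2.resize(c["im"][y:y+120,x:x+105],(400,457),interpolation=cv2.INTER_CUBIC))
cv2.imwrite("pics/m3.png",np.hstack(out))
```

```text
row [-0.0012, 0.0014, 0.0041] [1.02, 1.37, 12.83] rows>= 3.1 tcp [0.4638 0.3048 0.1839] t 8.55
```

View pics/m3.png

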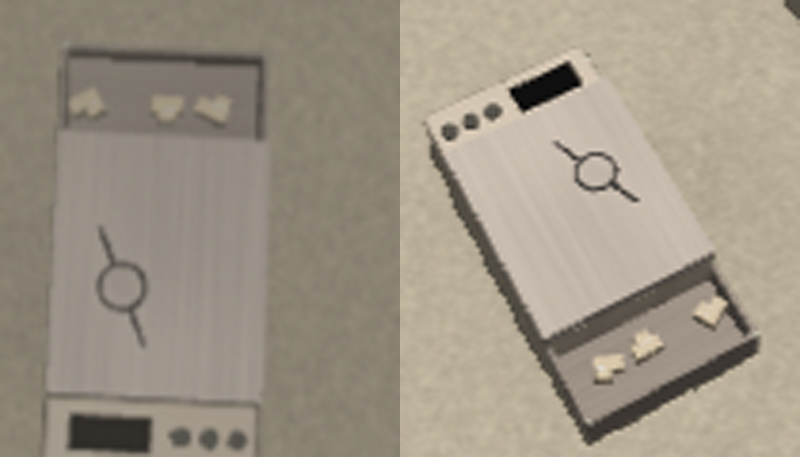

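All three chips lie in the trough and the plate is bare.

>>> arm_command:
  deltas:
    - [0,0,0.004,1,1.3,3.5,1]
    - [0,0,0.004,1,1.3,7.5,1]
    - [0,0,0.004,1,1.3,10.5,1]
    - [0,0,0.004,1,1.3,12,1]
    - [0,0,0.004,1,1.3,12.7,1]
    - [0,0,0.004,1,1.3,12.9,1]
    - [0,0,0.004,1,1.3,12.9,1]
    - [0,0,0.004,1,1.3,12.9,1]

```text
time_s: 9.32
tcp_pos: [0.4514, 0.2933, 0.0559]
ee_rot: [[-0.113, -0.994, 0.002], [-0.994, 0.113, 0.002], [-0.002, -0.002, -1.0]]
wrist_force: [0.8, 0.1, -0.8]
gripper_width: 0.203
gripper_force: 30.0
```

>>> arm_command:
  deltas:
    - [0,0,0,0,0,0.1,1]
    - [0,0,0,0,0,0.1,1]
    - [0,0,0,0,0,0.1,1]

```text
time_s: 9.57
tcp_pos: [0.4507, 0.2933, 0.0544]
ee_rot: [[-0.113, -0.994, 0.001], [-0.994, 0.113, 0.001], [-0.001, -0.001, -1.0]]
wrist_force: [0.3, 0.0, -1.5]
gripper_width: 0.204
gripper_force: 30.0
```

>>> arm_command:
  deltas:
    - [0,0,0,0,0,0.05,1]
    - [0,0,0,0,0,0.1,1]
    - [0,0,0,0,0,0.15,1]
    - [0,0,0,0,0,0.15,1]
    - [0,0,0,0,0,0.15,1]

```text
time_s: 9.98
tcp_pos: [0.4504, 0.2932, 0.0525]
ee_rot: [[-0.112, -0.994, 0.0], [-0.994, 0.112, 0.0], [-0.0, -0.0, -1.0]]
wrist_force: [-1.7, -0.2, 3.3]
gripper_width: 0.204
gripper_force: 30.0
```

>>> arm_command:
  deltas:
    - [0,0,0,0,0,0,0]
    - [0,0,0,0,0,0,-0.5]
    - [0,0,0,0,0,0,-0.5]
    - [0,0,0,0,0,0,-0.5]
    - [0,0,0,0,0,0,-0.5]
    - [0,0,0,0,0,0,-0.5]
    - [0,0,0,0,0,0,-0.5]
    - [0,0,0,0,0,0,-0.5]

```text
time_s: 10.65
tcp_pos: [0.4504, 0.293, 0.052]
ee_rot: [[-0.113, -0.994, 0.0], [-0.994, 0.113, -0.0], [0.0, -0.0, -1.0]]
wrist_force: [0.9, 0.0, 0.6]
gripper_width: 0.708
gripper_force: 0.0
```

>>> arm_command:
  deltas:
    - [0,0,0,0,0,-1.5,-0.5]
    - [0,0,0,0,0,-4,-0.5]
    - [0,0,0,0,0,-8,-0.5]
    - [0,0,0,0,0,-12,-0.5]
    - [0,0,0,0,0,-16,-0.5]
    - [0,0,0,0,0,-20,-0.5]
    - [0,0,0,0,0,-22,-0.5]
    - [0,0,0,0,0,-22,-0.5]

```text
time_s: 11.32
tcp_pos: [0.4524, 0.2946, 0.2785]
ee_rot: [[-0.112, -0.994, 0.009], [-0.994, 0.112, 0.008], [-0.009, -0.008, -1.0]]
wrist_force: [0.4, 0.6, -0.2]
gripper_width: 0.75
gripper_force: 0.0
```

Run:
```python
from h import *
to([.452,-.272,.27],-16)
c=cam("top"); cv2.imwrite("pics/m4.png",cv2.resize(cam("scene")["im"][100:220,270:430],(640,480)))
```

```text
row [-0.0134, 0.0018, -1.4038] [56.31, -6.3, 0.38] rows>= 13.6 tcp [0.4524 0.2946 0.2785] t 11.3167
```

View pics/m4.png

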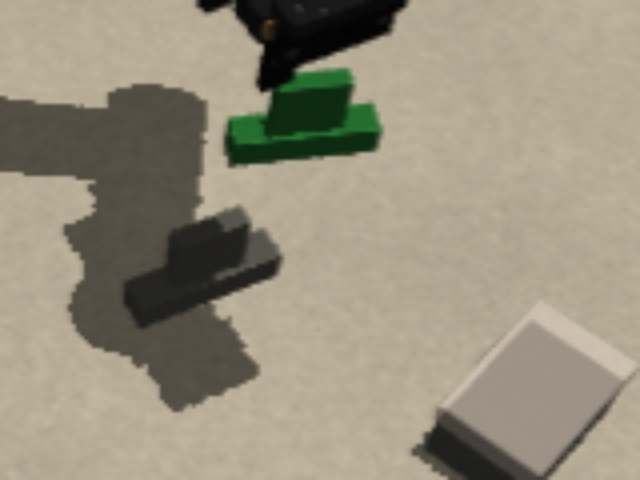

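The grey scraper stands upright at crop (200,270), and the tip box and decoy are undisturbed.

>>> arm_command:
  deltas:
    - [0,0,-0.1,3,-0.3,0,-0.5]
    - [0,0,-0.22,7,-0.8,0,-0.5]
    - [0,0,-0.34,11,-1.3,0,-0.5]
    - [0,0,-0.46,15,-1.7,0,-0.5]
    - [0,0,-0.58,19,-2.2,0,-0.5]
    - [0,0,-0.7,23,-2.7,0,-0.5]
    - [0,0,-0.82,27,-3.1,0,-0.5]
    - [0,0,-0.94,31,-3.6,0,-0.5]

```text
time_s: 12.08
tcp_pos: [0.4499, -0.0046, 0.2702]
ee_rot: [[0.707, -0.707, -0.004], [-0.707, -0.707, -0.001], [-0.002, 0.003, -1.0]]
wrist_force: [0.1, 0.2, -0.1]
gripper_width: 0.752
gripper_force: 0.0
```

Run:
```python
from h import *
to([.452,-.272,.25],-16)
```

```text
row [0.0026, 0.0029, -0.5062] [19.06, 18.75, 2.04] rows>= 6.4 tcp [ 0.4499 -0.0046  0.2702] t 12.0833
```

>>> arm_command:
  deltas:
    - [0,0,-0.1,3,2.7,0,-0.5]
    - [0,0,-0.2,5.5,5.9,0.5,-0.5]
    - [0,0,-0.3,8.2,9,1,-0.5]
    - [0,0,-0.4,11,12,1.5,-0.5]
    - [0,0,-0.464,13.8,15,2,-0.5]
    - [0,0,-0.464,16.5,17.5,2,-0.5]
    - [0,0,-0.464,17.2,18.5,2,-0.5]
    - [0,0,-0.464,17.2,18.5,2,-0.5]

```text
time_s: 12.75
tcp_pos: [0.4392, -0.2578, 0.2492]
ee_rot: [[0.945, -0.326, -0.006], [-0.326, -0.945, 0.001], [-0.006, 0.001, -1.0]]
wrist_force: [-0.3, 0.2, 0.1]
gripper_width: 0.751
gripper_force: 0.0
```

>>> arm_command:
  deltas:
    - [0,0,0,0,0,0,-0.5]
    - [0,0,0,0,0,0,-0.5]
    - [0,0,0,0,0,0,-0.5]

```text
time_s: 13.0
tcp_pos: [0.4406, -0.254, 0.2515]
ee_rot: [[0.948, -0.32, -0.001], [-0.32, -0.948, 0.001], [-0.001, -0.0, -1.0]]
wrist_force: [0.4, 0.1, 0.5]
gripper_width: 0.745
gripper_force: 0.0
```

Run:
```python
from h import *
to([.452,-.272,.25],-16)
c=cam("wrist"); cv2.imwrite("pics/w5.png",c["im"]); print(proj(c,[.452,-.272,.136]),proj(c,[.452,-.272,.066]))
```

```text
row [-0.0001, 0.0013, -0.0462] [1.65, 1.34, 0.15] rows>= 0.5 tcp [ 0.4406 -0.254   0.2515] t 13.0
[297.52056167 186.47780741] [293.96626515 170.72208732]
```

View pics/w5.png

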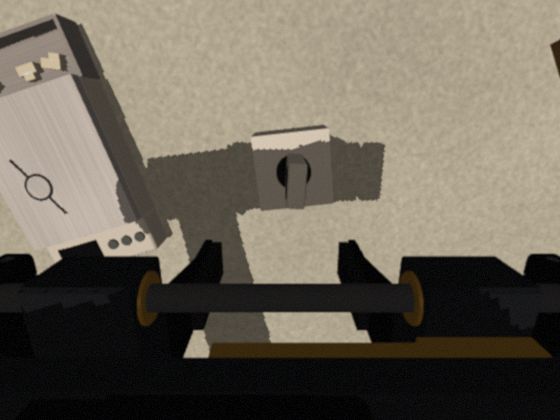

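The wrist view shows the holder's top at u 252–333, v 135–210, with the handle seen end-on near (297,186). The ring is at (39,187), with the line from (11,161) to (66,213).

Run:
```python
from h import *
c=cam("wrist"); g=cv2.cvtColor(c["im"],cv2.COLOR_BGR2GRAY)
for v in (160,164,168,172,180,188,196,202,206,209,212): print(v,g[v,284:312].tolist())
# ring & line
r=g[150:225,0:75]; m=((r<70)).astype(np.uint8); 
n,l,st,ce=cv2.connectedComponentsWithStats(m,connectivity=8)
for i in range(1,n):
    if st[i,4]>8: print(st[i].tolist(),ce[i].round(1))
```

```text
160 [3, 9, 29, 56, 67, 71, 70, 68, 66, 74, 69, 68, 72, 69, 69, 72, 69, 66, 73, 68, 57, 43, 48, 76, 88, 88, 89, 86]
164 [11, 9, 40, 60, 66, 77, 82, 88, 86, 85, 82, 86, 85, 85, 81, 80, 85, 81, 84, 80, 80, 80, 65, 37, 31, 58, 81, 92]
168 [0, 16, 24, 34, 56, 77, 85, 89, 90, 90, 90, 91, 91, 89, 90, 88, 87, 86, 87, 91, 91, 91, 80, 50, 17, 18, 42, 77]
172 [1, 7, 24, 34, 62, 82, 90, 88, 89, 89, 90, 89, 89, 87, 90, 88, 93, 90, 92, 88, 88, 90, 78, 44, 15, 2, 27, 70]
180 [15, 15, 30, 44, 74, 87, 86, 91, 90, 91, 89, 89, 90, 88, 88, 86, 86, 87, 89, 88, 88, 82, 55, 23, 32, 63, 84, 88]
188 [80, 56, 40, 66, 78, 86, 90, 90, 86, 89, 85, 87, 89, 89, 87, 87, 90, 92, 90, 89, 81, 78, 79, 87, 88, 88, 89, 86]
196 [85, 61, 51, 68, 84, 90, 88, 91, 87, 89, 86, 89, 90, 86, 87, 87, 89, 91, 85, 82, 82, 78, 84, 86, 87, 89, 93, 89]
202 [89, 80, 75, 79, 85, 86, 86, 87, 87, 87, 87, 86, 93, 84, 88, 88, 88, 88, 88, 82, 77, 82, 90, 88, 89, 86, 90, 89]
206 [89, 85, 81, 81, 86, 88, 89, 85, 90, 85, 87, 88, 87, 87, 88, 83, 86, 89, 85, 84, 93, 109, 122, 128, 135, 139, 142, 145]
209 [143, 151, 153, 150, 146, 141, 138, 139, 137, 137, 136, 141, 136, 133, 130, 135, 132, 136, 137, 143, 154, 158, 160, 158, 157, 162, 164, 161]
212 [166, 165, 167, 168, 167, 165, 165, 163, 166, 166, 167, 166, 163, 163, 167, 166, 165, 165, 167, 167, 168, 167, 162, 163, 161, 163, 163, 166]
[20, 19, 13, 11, 19] [26.2 24.6]
[48, 31, 5, 17, 24] [50.2 39.7]
```

Run:
```python
from h import *
c=cam("wrist"); g=cv2.cvtColor(c["im"],cv2.COLOR_BGR2GRAY)
k=[onz(c,u,v,.136) for u,v in [(287.9,163),(306.5,163),(303.9,207.5),(286.6,207.5)]]
print(np.round(k,4),np.mean(k,0),[np.linalg.norm(k[i]-k[i-1]).round(4) for i in range(4)],hd(k[3],k[0]),hd(k[2],k[1]))
# holder top corners (refine visually): hole dark blob, at z .066
m=(g[150:200,270:320]<25).astype(np.uint8); ys,xs=np.nonzero(m); print("hole bbox",xs.min()+270,xs.max()+270,ys.min()+150,ys.max()+150)
# ring/line: black-hat to pick thin dark strokes
b=cv2.morphologyEx(g,cv2.MORPH_BLACKHAT,np.ones((7,7),np.uint8))
m=(b>30).astype(np.uint8); m[:150]=0; m[225:]=0; m[:,75:]=0
n,l,st,ce=cv2.connectedComponentsWithStats(m,connectivity=8); i=1+np.argmax(st[1:,4]); print(st[i])
ys,xs=np.nonzero(l==i); P=np.array([onz(c,x,y,.06)[:2] for x,y in zip(xs,ys)])
e=cv2.fitEllipse; ctr=P.mean(0)
for _ in range(20):
    q=P[np.linalg.norm(P-ctr,axis=1)<.018]; A=np.c_[2*q,np.ones(len(q))]; ctr=np.linalg.lstsq(A,(q**2).sum(1),rcond=None)[0][:2]
r=np.linalg.norm(P-ctr,axis=1); L=P[r>.0175]; d=L-ctr; w=np.linalg.svd(d)[2][0]
print("ring",ctr,"r",np.median(r[r<.017]),"line heading",np.degrees(np.arctan2(w[1],w[0])),"ext",(d@w).min(),(d@w).max(), "perp",np.abs(d@[-w[1],w[0]]).max())
t=dict(top=cam("top"));
```

```text
[[ 0.4738 -0.2705  0.136 ]
 [ 0.4689 -0.2851  0.136 ]
 [ 0.4328 -0.2715  0.136 ]
 [ 0.4376 -0.2574  0.136 ]] [ 0.45328361 -0.27112201  0.136     ] [np.float64(0.0386), np.float64(0.0154), np.float64(0.0386), np.float64(0.0149)] -19.835752865850047 -20.51459656491249
hole bbox 277 309 158 186
[ 10 160  58  54 412]
ring [ 0.52295935 -0.00182095] r 0.013884653038162872 line heading -159.6893524708709 ext -0.038153324979780766 0.03895423288538864 perp 0.002554298725989041
```

>>> arm_command:
  deltas:
    - [0,0,0.024,1.75,1.2,1,-0.5]
    - [0,0,0.024,1.75,1.2,4,-0.5]
    - [0,0,0.024,1.75,1.2,7,-0.5]
    - [0,0,0.024,1.75,1.2,7,-0.5]
    - [0,0,0.024,1.75,1.2,7,-0.5]
    - [0,0,0.024,1.75,1.2,7,-0.5]

```text
time_s: 13.7
tcp_pos: [0.4547, -0.2722, 0.1838]
ee_rot: [[0.94, -0.343, 0.002], [-0.343, -0.94, -0.002], [0.003, 0.001, -1.0]]
wrist_force: [0.7, 0.7, 0.7]
gripper_width: 0.747
gripper_force: 0.0
```

Run:
```python
from h import *
to([.4533,-.2711,.107],-20.2)
c=cam("wrist"); g=cv2.cvtColor(c["im"],cv2.COLOR_BGR2GRAY); np.save("w6.npy",c["im"])
for z in(.136,.105): print(proj(c,[.4533,-.2711,z]))
cv2.imwrite("pics/w6.png",cv2.resize(c["im"][130:290,190:400],(788,600)))
```

```text
row [0.0007, -0.0027, 0.0029] [-0.19, -0.07, 7.68] rows>= 1.8 tcp [ 0.4547 -0.2722  0.1838] t 13.7
[281.10511621 238.25083254]
[280.90969465 222.0991576 ]
```

View pics/w6.png

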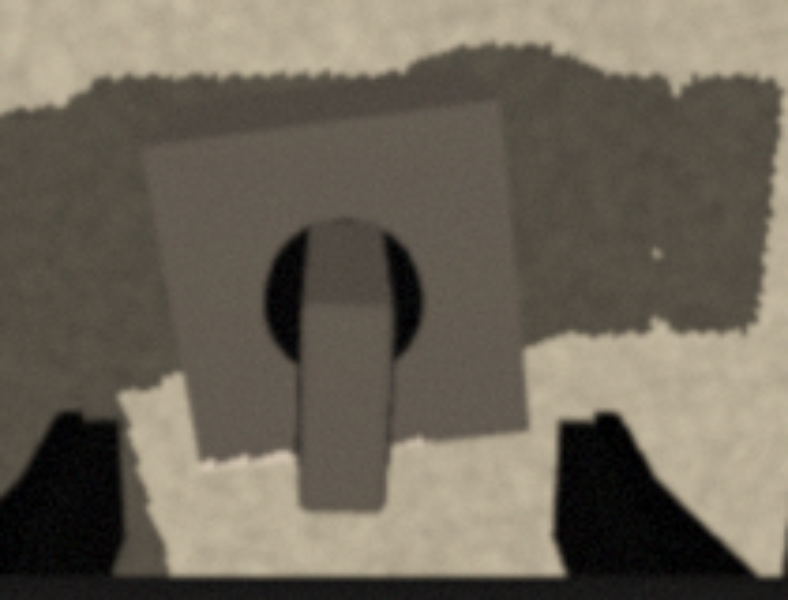

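The handle's top face spans crop (300,303) to (390,512), parallel to the jaws and centred between the fingers to within about 1 mm. The black ring around it is the collar.

>>> arm_command:
  deltas:
    - [0,0,0,-0.05,0,2.5,-0.5]
    - [0,0,0,-0.05,0,5,-0.5]
    - [0,0,0,-0.05,0,6.8,-0.5]
    - [0,0,0,-0.05,0,7.4,-0.5]
    - [0,0,0,-0.05,0,7.4,0]
    - [0,0,0,-0.05,0,7.4,0.5]
    - [0,0,0,-0.05,0,7.4,1]
    - [0,0,0,-0.05,0,7.4,1]

```text
time_s: 14.42
tcp_pos: [0.4542, -0.2722, 0.1098]
ee_rot: [[0.939, -0.343, 0.003], [-0.343, -0.939, -0.001], [0.003, -0.0, -1.0]]
wrist_force: [-0.0, 0.5, 1.0]
gripper_width: 0.531
gripper_force: 0.0
```

>>> arm_command:
  deltas:
    - [0,0,0,0,0,0,1]
    - [0,0,0,0,0,0,1]
    - [0,0,0,0,0,0,1]
    - [0,0,0,0,0,0,1]
    - [0,0,0,0,0,0,1]
    - [0,0,0,0,0,0,1]
    - [0,0,0,0,0,0,1]
    - [0,0,0,0,0,0,1]

```text
time_s: 15.08
tcp_pos: [0.4532, -0.2719, 0.1082]
ee_rot: [[0.939, -0.344, 0.0], [-0.344, -0.939, -0.0], [0.0, 0.0, -1.0]]
wrist_force: [-0.1, 0.6, 0.8]
gripper_width: 0.179
gripper_force: 30.0
```

>>> arm_command:
  deltas:
    - [0,0,0,0,0,-1.5,1]
    - [0,0,0,0,0,-4,1]
    - [0,0,0,0,0,-7,1]
    - [0,0,0,0,0,-9.5,1]
    - [0,0,0,0,0,-10,1]
    - [0,0,0,0,0,-10,1]
    - [0,0,0,0,0,-10,1]

```text
time_s: 15.67
tcp_pos: [0.4523, -0.2713, 0.2069]
ee_rot: [[0.939, -0.344, -0.002], [-0.344, -0.939, 0.001], [-0.002, -0.001, -1.0]]
wrist_force: [-0.6, 0.9, -2.4]
gripper_width: 0.179
gripper_force: 30.0
```

Run:
```python
from h import *
s=sense(); print(s["gripper_force"],s["gripper_width"],np.round(s["wrist_force"],2))
to([.523,-.0015,.205],20.3)
```

```text
29.997130532283336 0.17927281384471852 [-0.63  0.88 -2.44]
row [-0.0015, 0.0017, -0.7058] [-2.65, -27.77, 0.21] rows>= 6.7 tcp [ 0.4523 -0.2713  0.2069] t 15.6667
```

>>> arm_command:
  deltas:
    - [0,0,-0.08,-0.3,-3,0,1]
    - [0,0,-0.18,-0.7,-6.8,0,1]
    - [0,0,-0.28,-1,-10.6,0,1]
    - [0,0,-0.38,-1.4,-14.5,0,1]
    - [0,0,-0.48,-1.8,-18.5,0,1]
    - [0,0,-0.58,-2.1,-22.3,0,1]
    - [0,0,-0.68,-2.4,-25.5,0,1]
    - [0,0,-0.706,-2.65,-27.7,0,1]

```text
time_s: 16.33
tcp_pos: [0.5228, -0.0, 0.2056]
ee_rot: [[0.936, 0.353, -0.004], [0.353, -0.936, -0.001], [-0.004, -0.001, -1.0]]
wrist_force: [1.5, -0.9, -1.9]
gripper_width: 0.18
gripper_force: 30.0
```

>>> arm_command:
  deltas:
    - [0,0,0,0,0,0,1]
    - [0,0,0,0,0,0,1]
    - [0,0,0,0,0,0,1]
    - [0,0,0,0,0,0,1]

```text
time_s: 16.67
tcp_pos: [0.5226, -0.0036, 0.207]
ee_rot: [[0.938, 0.346, -0.002], [0.346, -0.938, -0.001], [-0.002, -0.0, -1.0]]
wrist_force: [0.2, -0.8, -1.6]
gripper_width: 0.183
gripper_force: 30.0
```

Run:
```python
from h import *
to([.523,-.0015,.18],20.3)
c=cam("wrist"); cv2.imwrite("pics/w7.png",cv2.resize(c["im"][110:290,160:400],(800,600)))
print(proj(c,[.523,-.0018,.06]), proj(c,np.array(sense()["tcp_pos"])-[0,0,.1022]))
```

```text
row [-0.0003, 0.0024, -0.0007] [0.12, -0.18, 2.7] rows>= 0.6 tcp [ 0.5226 -0.0036  0.207 ] t 16.6667
[280.02222066 195.45165604] [282.123408   211.13791026]
```

View pics/w7.png

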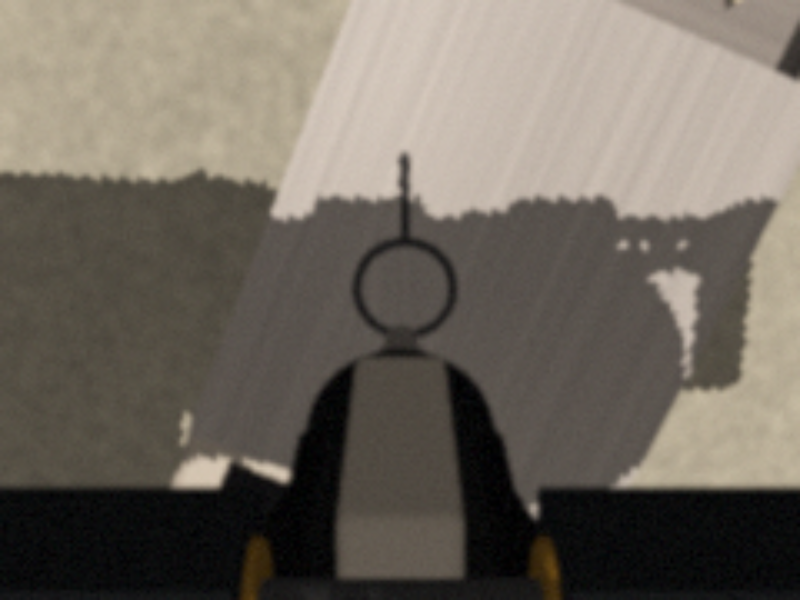

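The ring centre is at crop (405,289), i.e. pixel (281.5,196.7). The line runs straight up from it to (404,156), and the probe tip shows at crop (402,338), just below the ring.

Run:
```python
from h import *
c=cam("wrist"); g=cv2.cvtColor(c["im"],cv2.COLOR_BGR2GRAY); k=240/800
C=lambda x,y:(160+x*k-.35,110+y*k-.35)
b=cv2.morphologyEx(g,cv2.MORPH_BLACKHAT,np.ones((7,7),np.uint8)); m=(b>18).astype(np.uint8); m[:152]=0; m[206:]=0; m[:,:262]=0; m[:,302:]=0
n,l,st,ce=cv2.connectedComponentsWithStats(m,connectivity=8); i=1+np.argmax(st[1:,4]); print(st[i])
ys,xs=np.nonzero(l==i); P=np.array([onz(c,x,y,.06)[:2] for x,y in zip(xs,ys)]); ctr=onz(c,*C(405,289),.06)[:2]; print("init",ctr)
for _ in range(20):
    r=np.linalg.norm(P-ctr,axis=1); q=P[(r<.0175)&(r>.01)]; A=np.c_[2*q,np.ones(len(q))]; ctr=np.linalg.lstsq(A,(q**2).sum(1),rcond=None)[0][:2]
r=np.linalg.norm(P-ctr,axis=1); L=P[r>.0185]; w=np.linalg.svd(L-L.mean(0))[2][0]; d=L.mean(0)-ctr
print("ring",ctr,np.median(r[r<.017]),"line",np.degrees(np.arctan2(w[1],w[0]))%180,"via ctr",np.degrees(np.arctan2(d[1],d[0])),r.max())
s=sense(); R=np.array(s["ee_rot"]); tp=np.array(s["tcp_pos"])
t=onz(c,*C(402,339),tp[2]-.1022); print("tip",t,"in tool cm",R.T@(t-tp)*100, "heading",np.degrees(np.arctan2(R[1,0],R[0,0])),"z axis",R[:,2], "F",s["wrist_force"])
```

```text
[265 155  32  51 325]
init [ 0.52274479 -0.00322798]
ring [ 0.52298734 -0.00277593] 0.013708290346974416 line 19.869302082743218 via ctr 20.24131307517884 0.03906707891330923
tip [ 0.52231542 -0.00240633  0.10544342] in tool cm [-4.23663368e-03 -1.38036321e-01  1.02200275e+01] heading 20.245727899060157 z axis [-1.01118618e-03 -2.37130630e-04 -9.99999461e-01] F [ 0.18886402 -0.56275809 -1.19667262]
```

>>> arm_command:
  deltas:
    - [0,0,0,0.03,0,1.2,1]
    - [0,0,0,0.03,0,2.4,1]
    - [0,0,0,0.03,0,3.3,1]
    - [0,0,0,0.03,0,3.8,1]
    - [0,0,0,0.03,0,3.9,1]
    - [0,0,0,0.03,0,3.9,1]
    - [0,0,0,0.03,0,3.9,1]
    - [0,0,0,0.03,0,3.9,1]

```text
time_s: 17.43
tcp_pos: [0.5241, -0.0024, 0.1697]
ee_rot: [[0.938, 0.348, 0.001], [0.348, -0.938, 0.0], [0.001, 0.0, -1.0]]
wrist_force: [-0.3, 0.1, -2.5]
gripper_width: 0.183
gripper_force: 30.0
```

>>> arm_command:
  deltas:
    - [0,0,0,0,0,0,1]
    - [0,0,0,0,0,0,1]

```text
time_s: 17.6
tcp_pos: [0.5239, -0.0024, 0.1695]
ee_rot: [[0.938, 0.348, 0.001], [0.348, -0.938, 0.0], [0.001, 0.0, -1.0]]
wrist_force: [-0.6, 1.0, -1.3]
gripper_width: 0.182
gripper_force: 30.0
```

Run:
```python
from h import *
F=[]
for i in range(6): s=sense(); F.append(s["wrist_force"]); cam("top")
print(np.mean(F,0),np.std(F,0),s["tcp_pos"],s["time_s"])
```

```text
[ 0.11351466  0.29785566 -1.31592457] [0.36299252 0.48667463 0.38306088] [ 0.52371172 -0.00243311  0.16916273] 17.85
```

>>> arm_command:
  deltas:
    - [0,0,0,0,0,0.3,1]
    - [0,0,0,0,0,0.6,1]
    - [0,0,0,0,0,0.8,1]
    - [0,0,0,0,0,0.9,1]
    - [0,0,0,0,0,0.9,1]
    - [0,0,0,0,0,0.9,1]

```text
time_s: 18.4
tcp_pos: [0.5237, -0.0025, 0.1601]
ee_rot: [[0.938, 0.348, -0.0], [0.348, -0.938, -0.0], [-0.0, 0.0, -1.0]]
wrist_force: [0.1, 1.0, 1.6]
gripper_width: 0.181
gripper_force: 30.0
```

```bash
cat > f.py <<'E'
from h import *
F=[];Z=[]
for i in range(8): cam("top"); s=sense(); F.append(s["wrist_force"]); Z.append(s["tcp_pos"])
print(np.mean(F,0),np.std(F,0),np.mean(Z[-4:],0),Z[0][2],Z[-1][2],s["time_s"],np.array(s["ee_rot"])[:,2],np.degrees(np.arctan2(s["ee_rot"][1][0],s["ee_rot"][0][0])))
E
python3 f.py
```

```text
[-0.8289143   0.54317578  0.66411326] [0.49575153 0.24900092 0.44588535] [ 0.52366532 -0.00247854  0.16014464] 0.16018477974009246 0.16010354153702583 18.8 [-6.44522955e-05  2.62208377e-05 -9.99999998e-01] 20.347778489501056
```

>>> arm_command:
  deltas:
    - [0,0,0,0,0,0.2,1]
    - [0,0,0,0,0,0.35,1]
    - [0,0,0,0,0,0.45,1]
    - [0,0,0,0,0,0.45,1]
    - [0,0,0,0,0,0.45,1]
    - [0,0,0,0,0,0.45,1]

```text
time_s: 19.3
tcp_pos: [0.5238, -0.0025, 0.1557]
ee_rot: [[0.938, 0.348, 0.0], [0.348, -0.938, -0.0], [0.0, 0.0, -1.0]]
wrist_force: [-1.1, 0.6, 1.7]
gripper_width: 0.18
gripper_force: 30.0
```

```bash
python3 f.py
python3 - <<'E'
from h import *
a=cv2.resize(cam("wrist")["im"][110:290,180:360],(400,400)); b=cv2.resize(cam("scene")["im"][150:310,180:340],(400,400),interpolation=cv2.INTER_CUBIC)
cv2.imwrite("pics/e8.png",np.hstack([a,b]))
E
```

```text
[-0.81295576  0.00857636  2.4242693 ] [0.61198606 0.54190927 0.43737747] [ 0.52378511 -0.0024902   0.15565044] 0.1557206583375416 0.15563521600941022 19.7 [ 2.53988143e-04  2.15175550e-05 -9.99999968e-01] 20.34959459367742
```

View pics/e8.png

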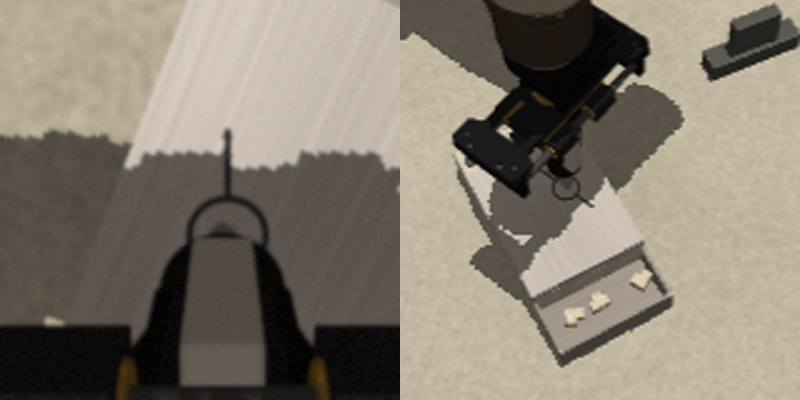

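The tip stands inside the ring, with the handle in line with the engraved line, the chips in the trough and the scraper upright. The force rise of 3.7 N corresponds to about 7 mm of plunger travel, so I am handing in.

```bash
python3 -c "
from h import *
print(finish_job())"
```

```text
the job is handed in; nothing more can be done
None
```

The job is handed in at about 20 s of the 64 s: the three chips are in the trough and the scraper stands upright on the bench. The probe is held upright inside the ring in line with the engraved line, its tip pushed in about 7 mm (half travel, judged from a 3.7 N force rise).

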